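# Press the vent bushing into the wastebasket lid

## Task

Swing the wastebasket's lid shut, then fit the loose shouldered vent bushing sleeve-down in the round vent bore of the lid and press it past the grip ribs by feel, with a steady push rising to about 25 N at the end, until its shoulder bottoms firmly and flush all round on the lid; then let go of it. The lid is thin: never bear on it with more than 60 N. Leave the other things on the shelf where they are.

Things in the scene. Friction and masses are not known exactly. Their poses are not given: they have to be found in the camera images.
- wastebasket: White plastic wastebasket, square, 200 x 200 mm, 185 mm tall, fixed to the shelf. Origin at the centre of its underside, z up; +x points to the rim that carries the lid's hinge, which runs along y, 104 mm from the origin and 185 mm up.
- lid (a joint): Angle of the white lid (rad): 0 shut and level, grows as its free edge (on the -x side of the basket) swings up. The hinge is stiff: the lid stays where it is left and needs 1 to 3 N down on its free edge to swing shut. The lid is a plate 208 x 204 mm, 10 mm thick.
- lid_edge (a point): Point on the lid's top face near the free edge: midway along it, 22 mm in from it, 186 mm from the hinge line. A place to push the lid shut.
- lid_bore (a point): Centre of the mouth of the round vent bore, in the middle of the lid, on the top face of a flat 70 x 70 mm boss 2 mm proud of the lid. z is the bore's axis, out of the lid (up when shut). A through hole 37 mm across and 30 mm deep; four sprung grip ribs, 7 mm below the mouth, reach 2.5 mm into it and rub on the sleeve all the way home.
- bush_neck (a point): Grip point of the loose grey plastic vent bushing, on its axis, 16 mm below its top and 20 mm above the shoulder's upper face; z along the axis, up. The bushing is 67 mm tall, about 70 g, stands on its sleeve. From below: sleeve 36 mm across and 26 mm long, its lowest 12 mm tapering to 32 mm; shoulder 46 mm across and 5 mm thick; neck 28 mm across and 36 mm tall, with a dark slotted top.
- bush_shoulder (a point): Point on the axis of the bushing in the plane of the underside of the shoulder, 26 mm above the foot, 25 mm below bush_neck; z up. Home, it coincides with lid_bore. From a depth of 7 mm the push climbs to 8 to 17 N as the ribs ride up the taper; the last 7 mm slide at 2 to 12 N. Only when the shoulder lands on the boss does the push rise steeply beyond that.
- nozzle_cap: Bystander: yellow plastic spray nozzle cap, 34 mm across, 46 mm tall. Origin at the centre of its underside.
- collar: Bystander: plain grey ring without a shoulder, 44 mm across, 18 mm tall. Origin at the centre of its underside.
- soap_dish: Bystander: white ceramic soap dish, 110 x 75 mm, 26 mm tall. Origin at the centre of its underside.
- scrub_block: Bystander: steel scrubbing block, 92 x 58 mm, 30 mm tall. Origin at the centre of its underside.
- wand: Bystander: olive-green silicone scrub wand lying flat, 270 mm long, 27 mm tall. Origin at the middle of its underside.
- detergent: Bystander: white bottle, 68 mm across, 190 mm tall. Origin at the centre of its underside.
- tablet_jar: Bystander: glass jar with a steel lid, 80 mm across, 110 mm tall. Origin at the centre of its underside.
Things that resemble listed ones, but are neither listed nor needed, are in the scene too. There is more than one size of the part that bears bush_neck; the job needs the smallest.

How it is judged:
By the outcome, as a careful person would: the job done as asked, in the order asked, and still so for the second after the job is handed in, with the robot touching nothing.
It also fails if it takes over 56 s, if anything falls off the work surface, if the arm or the gripper's body presses on something with over 40 N, if the wrist force passes 120 N, or if a joint passes its speed limit or range.

## Robot

A 6-joint arm with a two-finger parallel gripper is mounted at the origin on the work surface. World frame = base frame: x ahead of the robot, y to its left, z up, the work surface at z = 0. Lengths are in mm, angles in rad, forces in N, time in s.
With the tool pointing down it reaches from about 275 to 1000 mm from the base axis. Payload 8.4 kg.
Tool frame: the origin (TCP) lies midway between the tips of the shut fingers; the grasp point (between the pads) lies grip_depth behind it (grip_depth is the distance from the TCP to the grasp point, in mm); z points along the fingers, y is the line along which they close (so a half turn about z gives the same grasp; the last joint's range is limited). The gripper opens to 85 mm and grips with 20 to 120 N. Pads are 22 mm wide; open, the fingers measure 114 mm over their backs; the gripper's body (76 mm by 85 mm) begins 54 mm behind the grasp point. The pads swing forward as they close: fully open they stand 13 mm farther back than shut.
Start: joints at [1.227, 0.353, 1.633, -0, 1.155, -0.002], TCP at [209.488, 588.848, 231.281] pointing down, gripper open.
Joint ranges: [-2.63, 2.63], [-0.92, 2.1], [0.06, 2.66], [-1.3, 4.44], [0, 2.69], [-3.02, 3.02]. Speed limits (rad/s): [2.22, 2.22, 2.79, 3.14, 3.14, 3.14].

## Interface

Orientations are given as [roll, pitch, yaw] about the fixed x, y, z axes, in that order (R = Rz(yaw) Ry(pitch) Rx(roll)).
In Python, from rig import * gives the robot as it stands.
- The arm moves only by the shell command python3 -m creep 'ROWS' [FORCE]. ROWS is JSON, a list of rows, each an object of numbers: "x", "y", "z": the shift along the tool's x, y, z in mm; "rx", "ry", "rz": the turn, a rotation vector about the tool's x, y, z in rad; "hand": the finger opening in mm, from 0 to 85.4. A call has 1 to 20 rows; each row shifts and turns the commanded pose from where the row before left it, along the tool's axes as they then stand; what a row does not reach is not made up. A row lasts 1/8 s, in which the tool goes at most 62.5 mm and 10.7 degrees, less where a joint would pass 70% of its speed; a pose out of reach is approached as far as the arm can. A call with a gripper value outside its range is refused whole. The fingers move at their own pace and stop on an object; FORCE is the grip in N (left out, the last holds). Time passes only in rows, so rows that do not move let the fingers close. It gives the time, the measured TCP pose, the force, the opening and the grip force at its end, in the units of the state.
- sense(): the state, without advancing time (a new reading comes with each control period).
- grab_frame(name): name is "side" or "top" or "wrist"; returns the picture (384x512x3 uint8, red, green, blue); there is no depth.
- get_calibration(name): a dict with "K" (3x3 intrinsics, pixels), "k1" (the pictures are not rectified: a ray, as slopes to the right and down, at radius r is drawn at 1 + k1 r^2 times it, then the intrinsics apply), "R" (3x3) and "t" (3): a world point X has camera coordinates R X + t. Camera axes: x right, y down, z forward; pixel columns grow to the right and rows downward; lengths in mm; the calibration is good to about 2 mm. A picture is of the moment at which its call begins: read the wrist's pose just before it. get_calibration takes no time and is no camera call; for the wrist camera it gives the pose at the moment of the call.
- sign_off(): hands the job in; it is judged then, once.
The state is a dict: "clock": time; "qpos": joint angles; "qvel": joint speeds; "joint_efforts": joint torques, N m; "eef_pos": TCP position; "tcp_rot": TCP orientation; "contact_force": force on the tool from outside, world axes, zero at the start; "wrist_torque": the same for the moment, N m; "opening": opening from 0.0 (shut) to 1.0 (fully open); "grasp_force": force on a finger pad.
Only numpy, scipy, OpenCV 4.12 (cv2) and the standard library are available. Lean on these libraries where they do the work, as an engineer would, in place of code of your own. Each camera call takes 0.05 s, during which the arm holds its last target. There are 200 camera calls.

## Working session

There is one attempt and no reset: what is moved stays moved. The work goes in short steps, Python scripts to look and compute and a shell command to move; the robot and the scene stay as the last step left them, time stands still between calls to the robot, and variables do not carry over. Pictures are saved under pics/ and viewed, at most 10 in all, crops included, and the job is handed in when it is done.

```bash
mkdir -p pics; ls
python3 - <<'E'
from rig import *
import cv2,numpy as np
s=sense();print(s)
for n in("side","top"):
    im=grab_frame(n);cv2.imwrite(f"pics/{n}0.png",im[:,:,::-1])
    c=get_calibration(n);print(n,c)
a=cv2.imread("pics/side0.png");b=cv2.imread("pics/top0.png")
cv2.imwrite("pics/s1.png",cv2.resize(a,(800,600),interpolation=cv2.INTER_CUBIC));cv2.imwrite("pics/t1.png",cv2.resize(b,(800,600),interpolation=cv2.INTER_CUBIC))
E
```

```text
pics
{'clock': 0.0, 'qpos': array([ 1.22660200e+00,  3.53648378e-01,  1.63414508e+00,  1.05687012e-05,
        1.15518614e+00, -2.37873494e-03]), 'qvel': array([ 0.00025321, -0.00079394, -0.00096193,  0.00020372, -0.00219417,
        0.00071659]), 'joint_efforts': array([ 5.05125299e-04, -6.05272794e+01, -3.42066193e+01, -3.86557474e-05,
        9.43991763e-03,  1.59151489e-05]), 'eef_pos': array([209.3219415 , 588.39789492, 230.55684811]), 'tcp_rot': array([-3.14020573e+00, -1.29622207e-05,  2.79977278e+00]), 'contact_force': array([-0.75976146, -1.06548025, -0.49470658]), 'wrist_torque': array([-0.03622975,  0.00306488,  0.02937094]), 'grasp_force': 0.0, 'opening': 1.0010131718991475}
side {'K': array([[470.85849187,   0.        , 256.88224526],
       [  0.        , 470.85849187, 185.41583059],
       [  0.        ,   0.        ,   1.        ]]), 'k1': -0.13342282821995588, 'R': array([[ 0.96510413, -0.26162605, -0.01121705],
       [-0.14954562, -0.51547884, -0.84375214],
       [ 0.21496539,  0.81598614, -0.53661579]]), 't': array([-459.59396285,  226.78666013, 1315.87904893])}
top {'K': array([[488.79787216,   0.        , 256.19376802],
       [  0.        , 488.79787216, 194.80013025],
       [  0.        ,   0.        ,   1.        ]]), 'k1': -0.06340195966143847, 'R': array([[-0.00468346, -0.99995914,  0.00773221],
       [-0.99751729,  0.00412842, -0.07030092],
       [ 0.07026612, -0.00804226, -0.99749586]]), 't': array([   9.97741253,  532.55238915, 1898.45585859])}
```

View pics/s1.png

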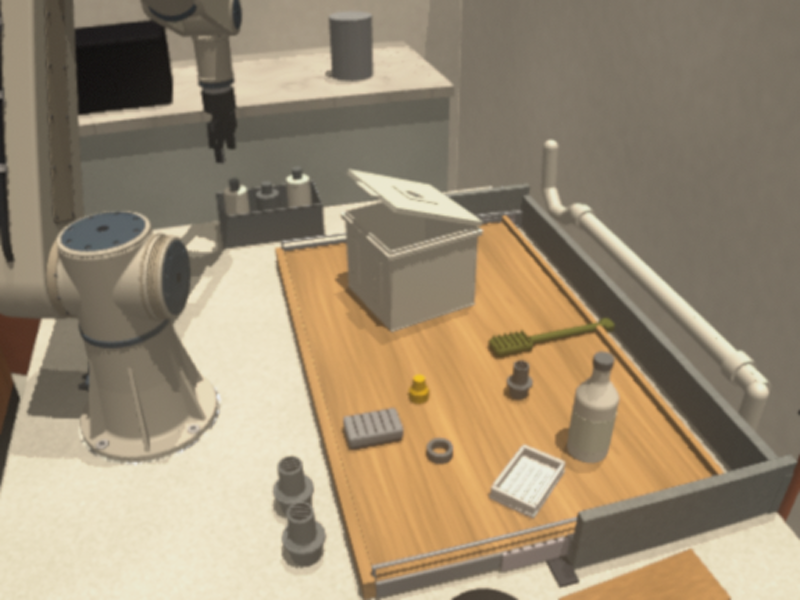

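View pics/t1.png

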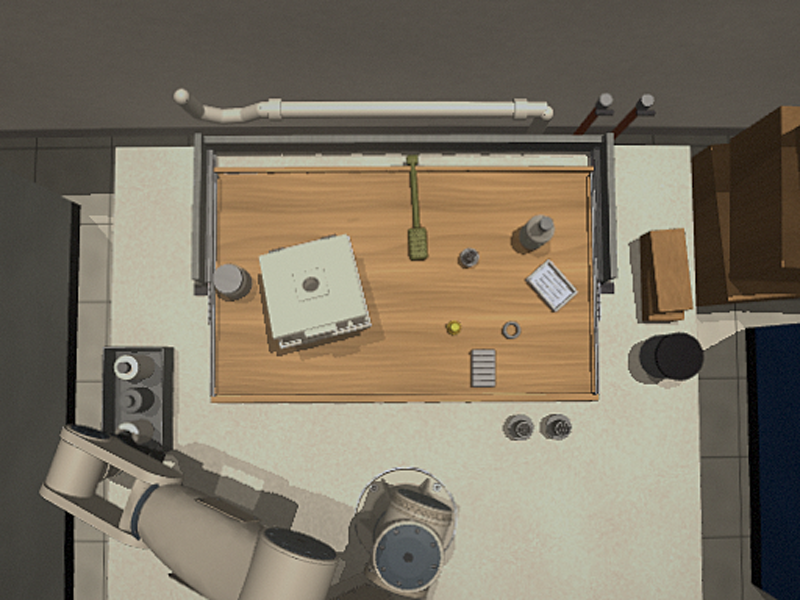

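The side view shows the basket at (410,250) with its lid raised towards the robot. The top view shows the lid centred at (312,285). There are three bushing candidates, given as side/top pixels: A (519,380)/(469,258), B (292,487)/(518,428) and C (302,533)/(557,428). A looks smallest, so I'll enlarge all three and measure them.

```bash
cat > h.py <<'E'
import numpy as np,cv2
from rig import *
def proj(c,X):
    X=np.atleast_2d(X)@c["R"].T+c["t"]; s=X[:,:2]/X[:,2:]
    s=s*(1+c["k1"]*(s**2).sum(1,keepdims=True))
    return s@c["K"][:2,:2].T+c["K"][:2,2]
def ray(c,uv):
    d=(np.asarray(uv,float)-c["K"][:2,2])/np.diag(c["K"])[:2]; s=d.copy()
    for _ in range(20): s=d/(1+c["k1"]*(s@s))
    return -c["R"].T@c["t"], c["R"].T@np.r_[s,1]
def atz(c,uv,z):
    o,d=ray(c,uv); return o+d*(z-o[2])/d[2]
E
python3 - <<'E'
import cv2,numpy as np
a=cv2.imread("pics/side0.png");b=cv2.imread("pics/top0.png")
def crop(im,x,y,w,h,W,H): return cv2.resize(im[y:y+h,x:x+w],(W,H),interpolation=cv2.INTER_CUBIC)
top=np.hstack([crop(a,215,100,100,75,400,300),crop(b,156,140,100,75,400,300)])
bot=np.hstack([crop(a,312,218,40,45,266,300),crop(a,164,288,60,68,266,300),crop(b,280,150,100,112,268,300)])
cv2.imwrite("pics/c1.png",np.vstack([top,bot]))
E
```

```text
(no output)
```

View pics/c1.png

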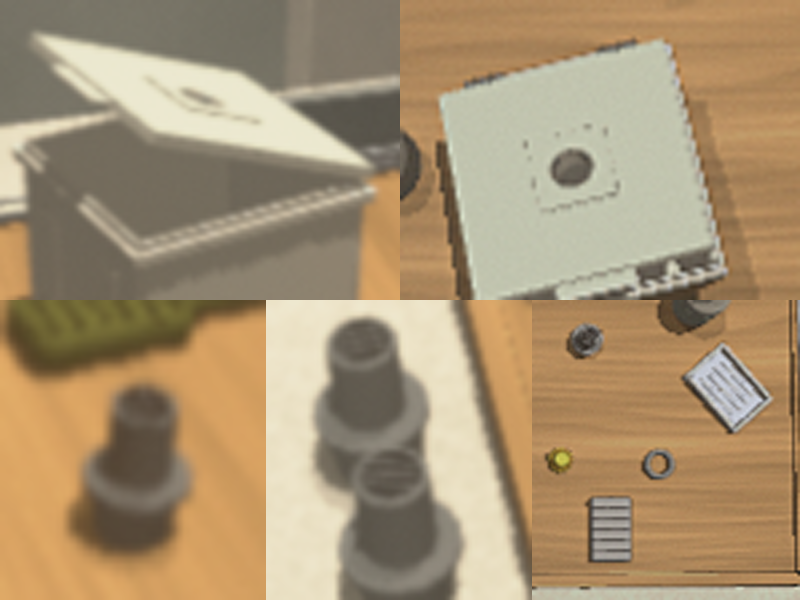

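The crop shows three bushings: A alone on the wood, with a shoulder about 16 px wide, and B and C on the counter, about 25 px wide. I'll compute their metric sizes and fit the basket pose and lid angle.

Run:
```python
from h import *
from scipy.optimize import least_squares
cs,ct=get_calibration("side"),get_calibration("top")
def lidpt(p,a,b,h): # a from hinge, b along y, h above hinge plane
    bx,by,yw,th=p
    x=104-a*np.cos(th)+h*np.sin(th); z=185+a*np.sin(th)+h*np.cos(th)
    c,s=np.cos(yw),np.sin(yw); return np.array([bx+c*x-s*b,by+s*x+c*b,z])
S={(208,-102,10):(252.5,132.5),(208,102,10):(223.75,109),(0,102,10):(275.75,118.2),(0,-102,10):(308,141.2),(104,0,12):(266.2,124.5)}
T={(0,102,10):(166.2,164.2),(0,-102,10):(222.2,150.5),(208,-102,10):(235.5,201.2),(208,102,10):(174.7,215),(104,0,12):(198.7,182)}
def f(p):
    return np.concatenate([proj(c,lidpt(p,*k))[0]-v for c,D in((cs,S),(ct,T)) for k,v in D.items()])
r=least_squares(f,[500,180,0.2,0.4],x_scale=[100,100,.1,.1],loss="soft_l1");print(r.x,f(r.x).round(1))
p=r.x.copy();print("edge now",lidpt(p,186,0,10));p[3]=0;print("shut edge,bore",lidpt(p,186,0,10),lidpt(p,104,0,12))
# bushings: top-dark centre from side and top
for n,us,ut,w in(("A",(312+145/6.65,218+402/6.65-300/6.65),(280+(585-532)*100/268,150+40*100/268),106/6.65),("B",(164+(362-266)/4.43,288+40/4.43),(518*.64,428*.64),113/4.43),("C",(164+(390-266)/4.43,288+175/4.43),(557*.64,428*.64),122/4.43)):
    o,d=ray(cs,us);o2,d2=ray(ct,ut);d/=np.linalg.norm(d);d2/=np.linalg.norm(d2)
    k=np.linalg.lstsq(np.c_[d,-d2],o2-o,rcond=None)[0];X=(o+d*k[0]+o2+d2*k[1])/2
    dist=(cs["R"]@X+cs["t"])[2];print(n,X.round(1),"shoulder",w*dist/470)
```

```text
[5.45623159e+02 2.05673075e+02 2.22773214e-01 5.10371573e-01] [ 2.1  2.6  1.   1.2 -1.6  8.9 -1.4 10.6 -0.6  5.7  0.5  0.6 -0.   1.6
 -3.2 -1.6 -1.8 -1.7 -0.5 -0.7]
edge now [493.53132992 193.87255001 284.58690975]
shut edge,bore [465.64950243 187.55639246 195.        ] [545.62315943 205.673075   197.        ]
A [ 645.  -159.1   96.8] shoulder 43.165697700644
B [ 228.8 -273.8   84.1] shoulder 59.50906469347872
C [ 228.4 -368.6   83.1] shoulder 59.74360629411587
```

A's shoulder measures about 43 mm, against about 60 mm for B and C, so A is the smallest and the one to use. Its height and the side-view residuals suggest the wooden shelf is raised, so I'll refit with an unknown shelf height.

```bash
cat >> h.py <<'E'
cs,ct=get_calibration("side"),get_calibration("top")
def lidpt(p,a,b,h):
    bx,by,yw,th,z0=p
    x=104-a*np.cos(th)+h*np.sin(th); z=z0+185+a*np.sin(th)+h*np.cos(th)
    c,s=np.cos(yw),np.sin(yw); return np.array([bx+c*x-s*b,by+s*x+c*b,z])
def tri(us,ut):
    o,d=ray(cs,us);o2,d2=ray(ct,ut)
    k=np.linalg.lstsq(np.c_[d,-d2],o2-o,rcond=None)[0];return (o+d*k[0]+o2+d2*k[1])/2
E
python3 - <<'E'
from h import *
from scipy.optimize import least_squares
S={(208,-102,10):(252.5,132.5),(208,102,10):(223.75,109),(0,102,10):(275.75,118.2),(0,-102,10):(308,141.2),(104,0,12):(266.2,124.5)}
T={(0,102,10):(166.2,164.2),(0,-102,10):(222.2,150.5),(208,-102,10):(235.5,201.2),(208,102,10):(174.7,215),(104,0,12):(198.7,182)}
def f(p):
    return np.concatenate([proj(c,lidpt(p,*k))[0]-v for c,D in((cs,S),(ct,T)) for k,v in D.items()])
r=least_squares(f,[500,180,0.2,0.4,0],x_scale=[100,100,.1,.1,10],loss="soft_l1");print(r.x,f(r.x).round(1))
p=r.x.copy();print("edge now",lidpt(p,186,0,10));p[3]=0;print("shut edge,bore",lidpt(p,186,0,10),lidpt(p,104,0,12))
np.save("p.npy",r.x)
# A, foot and shoulder
for nm,us in(("top",(333.8,233.3)),):
    print(tri(us,(299.8,164.9)))
# foot: side crop (137,548)->, collar and dish bases for shelf height
print("ring",tri((439*.64,451*.64),(511*.64,329*.64)),"dish",tri((528*.64,481*.64),(551*.64,286*.64)),"block",tri((373*.64,424*.64),(483*.64,364*.64)), "wand tip", tri((607*.64,323*.64),(412*.64,159*.64)), "yellow top",tri((419*.64,380*.64),(454*.64,327*.64)))
s=sense(); print(s["eef_pos"])
for o in (-57,0,57): pass
E
```

```text
[5.49706964e+02 2.01185773e+02 2.31105401e-01 3.86734518e-01
 3.42148948e+01] [ 0.4  0.4 -1.3 -0.9 -0.6  0.1  0.7  1.  -0.9 -0.2 -0.1 -1.3  0.4 -1.
 -1.1  0.2  0.   0.7  0.5 -0.6]
edge now [486.93012166 186.41377503 298.6292492 ]
shut edge,bore [469.88703329 182.40337158 229.2148948 ] [549.70696437 201.18577299 231.2148948 ]
[ 644.99294918 -159.131537     96.97464675]
ring [ 467.96506362 -266.47595444   40.73328968] dish [ 576.78383705 -368.59243517   43.07873611] block [ 379.30542643 -193.43810841   57.27268628] wand tip [898.35594768 -23.73356096  44.43960827] yellow top [ 474.22597779 -122.77699144   73.31931437]
[209.33664871 588.43261191 230.64458721]
```

The shelf sits at z≈30, A's top is at 97 (30+67), and the lid is about 0.39 rad open. I'll raise the arm, close the fingers and move above the lid edge.

```bash
python3 -m creep '[{"z":-50,"hand":0},{"z":-50},{"x":-32,"y":-24},{"x":-32,"y":-24},{"x":-32,"y":-24},{"x":-32,"y":-24},{"x":-32,"y":-24},{"x":-32,"y":-24},{"x":-32,"y":-24},{"x":-32,"y":-24},{"x":-32,"y":-24},{"x":-32,"y":-24},{"x":-32,"y":-24},{"x":-36,"y":-26},{},{}]' 20
python3 - <<'E'
from h import *
s=sense();print(s["eef_pos"],s["tcp_rot"],s["contact_force"],s["opening"])
c=get_calibration("wrist");im=grab_frame("wrist");cv2.imwrite("pics/w1.png",im[:,:,::-1]);print(c)
b=grab_frame("side")[:,:,::-1]
cv2.imwrite("pics/v1.png",np.hstack([im[:,:,::-1][:,:],cv2.resize(b[80:180,200:320],None,fx=2.4,fy=3.84)])[:, :800])
E
```

```text
[209.33664871 588.43261191 230.64458721] [-3.14032976e+00  1.69207181e-05  2.79982041e+00] [-0.1431126   0.32561365 -0.36921887] 1.001923371501852
{'K': array([[328.70740777,   0.        , 251.92625508],
       [  0.        , 328.70740777, 186.17086297],
       [  0.        ,   0.        ,   1.        ]]), 'k1': -0.0680866452379834, 'R': array([[ 0.33518169,  0.94215244, -0.00141543],
       [ 0.89699305, -0.31865545,  0.30636933],
       [ 0.28819558, -0.10395902, -0.95191167]]), 't': array([-624.93752862,  -40.06375593,  380.31187249])}schema error: expected keys x, y, z, rx, ry, rz, hand
```

View pics/v1.png

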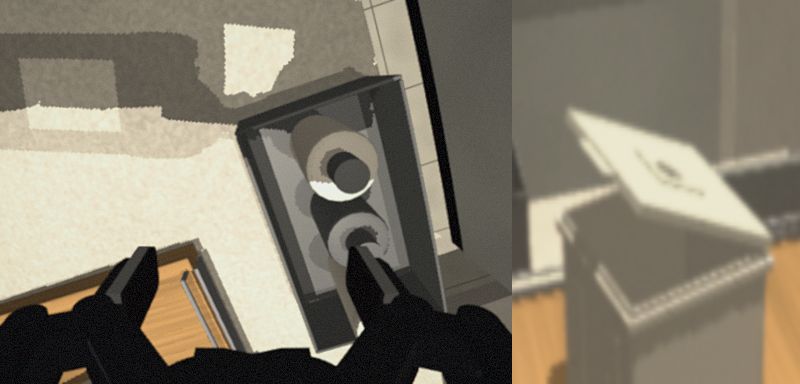

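The move was refused by a schema error and the arm did not move. The wrist view shows only the counter caddy. Each row needs every key, so I'll retry.

```bash
python3 -m creep '[{"x":0,"y":0,"z":-50,"rx":0,"ry":0,"rz":0,"hand":0},{"x":0,"y":0,"z":-50,"rx":0,"ry":0,"rz":0,"hand":0},{"x":-32,"y":-24,"z":0,"rx":0,"ry":0,"rz":0,"hand":0},{"x":-32,"y":-24,"z":0,"rx":0,"ry":0,"rz":0,"hand":0},{"x":-32,"y":-24,"z":0,"rx":0,"ry":0,"rz":0,"hand":0},{"x":-32,"y":-24,"z":0,"rx":0,"ry":0,"rz":0,"hand":0},{"x":-32,"y":-24,"z":0,"rx":0,"ry":0,"rz":0,"hand":0},{"x":-32,"y":-24,"z":0,"rx":0,"ry":0,"rz":0,"hand":0},{"x":-32,"y":-24,"z":0,"rx":0,"ry":0,"rz":0,"hand":0},{"x":-32,"y":-24,"z":0,"rx":0,"ry":0,"rz":0,"hand":0},{"x":-32,"y":-24,"z":0,"rx":0,"ry":0,"rz":0,"hand":0},{"x":-32,"y":-24,"z":0,"rx":0,"ry":0,"rz":0,"hand":0},{"x":-32,"y":-24,"z":0,"rx":0,"ry":0,"rz":0,"hand":0},{"x":-36,"y":-26,"z":0,"rx":0,"ry":0,"rz":0,"hand":0},{"x":0,"y":0,"z":0,"rx":0,"ry":0,"rz":0,"hand":0}]' 20
```

```text
clock: 2.08
eef_pos: [479.0, 183.5, 331.1]
tcp_rot: [-3.141, 0.0, 2.797]
contact_force: [0.7, 0.8, 0.2]
opening: -0.004
grasp_force: 0.0
```

```bash
python3 -m creep '[{"x":0,"y":0,"z":15,"rx":0,"ry":0,"rz":0,"hand":0},{"x":0,"y":0,"z":15,"rx":0,"ry":0,"rz":0,"hand":0},{"x":0,"y":0,"z":8,"rx":0,"ry":0,"rz":0,"hand":0},{"x":0,"y":0,"z":8,"rx":0,"ry":0,"rz":0,"hand":0},{"x":0,"y":0,"z":8,"rx":0,"ry":0,"rz":0,"hand":0},{"x":0,"y":0,"z":8,"rx":0,"ry":0,"rz":0,"hand":0},{"x":0,"y":0,"z":8,"rx":0,"ry":0,"rz":0,"hand":0},{"x":0,"y":0,"z":8,"rx":0,"ry":0,"rz":0,"hand":0},{"x":0,"y":0,"z":8,"rx":0,"ry":0,"rz":0,"hand":0},{"x":0,"y":0,"z":6,"rx":0,"ry":0,"rz":0,"hand":0},{"x":0,"y":0,"z":4,"rx":0,"ry":0,"rz":0,"hand":0}]' 20
```

```text
clock: 3.45
eef_pos: [477.8, 185.5, 234.9]
tcp_rot: [-3.141, -0.0, 2.8]
contact_force: [0.8, -0.6, 0.6]
opening: -0.0
grasp_force: 0.3
```

```bash
python3 -m creep '[{"x":0,"y":0,"z":3,"rx":0,"ry":0,"rz":0,"hand":0},{"x":0,"y":0,"z":2,"rx":0,"ry":0,"rz":0,"hand":0},{"x":0,"y":0,"z":2,"rx":0,"ry":0,"rz":0,"hand":0}]'; python3 -m creep '[{"x":0,"y":0,"z":1,"rx":0,"ry":0,"rz":0,"hand":0},{"x":0,"y":0,"z":1,"rx":0,"ry":0,"rz":0,"hand":0}]'
```

```text
clock: 3.82
eef_pos: [477.9, 185.6, 228.3]
tcp_rot: [3.141, 0.0, 2.8]
contact_force: [-0.1, -0.6, 1.1]
opening: 0.004
grasp_force: 0.3
clock: 4.08
eef_pos: [477.9, 185.6, 226.3]
tcp_rot: [3.142, 0.0, 2.8]
contact_force: [-0.1, -0.3, 1.1]
opening: -0.0
grasp_force: 0.3
```

Run:
```python
from h import *
c=get_calibration("wrist");im=grab_frame("wrist")[:,:,::-1]
b=grab_frame("side")[:,:,::-1]
cv2.imwrite("pics/v2.png",np.hstack([im,cv2.resize(b[80:200,210:300],(288,384),interpolation=cv2.INTER_CUBIC)]))
```

```text
(no output)
```

View pics/v2.png

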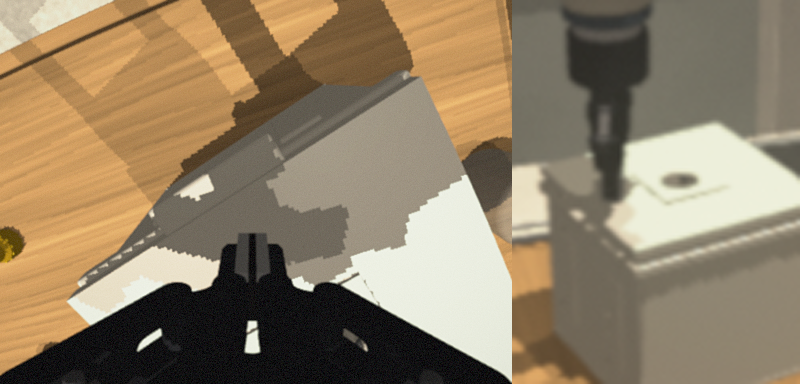

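The lid has swung nearly level under the fingertips, at wrist (252,245). I'll keep going until it seats.

```bash
python3 -m creep '[{"x":0,"y":0,"z":1,"rx":0,"ry":0,"rz":0,"hand":0},{"x":0,"y":0,"z":0.5,"rx":0,"ry":0,"rz":0,"hand":0}]'; python3 -m creep '[{"x":0,"y":0,"z":0.5,"rx":0,"ry":0,"rz":0,"hand":0}]';python3 -m creep '[{"x":0,"y":0,"z":0.5,"rx":0,"ry":0,"rz":0,"hand":0}]'
```

```text
clock: 4.42
eef_pos: [478.0, 185.6, 225.5]
tcp_rot: [3.141, 0.0, 2.8]
contact_force: [-4.0, -1.0, 10.9]
opening: 0.0
grasp_force: 5.4
clock: 4.55
eef_pos: [478.0, 185.6, 225.4]
tcp_rot: [3.141, 0.0, 2.8]
contact_force: [-5.0, -2.5, 14.3]
opening: -0.002
grasp_force: 7.6
clock: 4.68
eef_pos: [478.0, 185.7, 225.4]
tcp_rot: [3.141, 0.0, 2.8]
contact_force: [-6.9, -2.1, 19.3]
opening: -0.003
grasp_force: 9.8
```

The lid is shut: the fingertips stop at z=225.4 with 19 N. I'll lift off and place the wrist camera to see the bore, then the bushing.

```bash
python3 -m creep '[{"x":0,"y":0,"z":-60,"rx":0,"ry":0,"rz":0,"hand":85},{"x":0,"y":0,"z":-60,"rx":0,"ry":0,"rz":0,"hand":85},{"x":-28,"y":9.5,"z":0,"rx":0,"ry":0,"rz":0,"hand":85},{"x":-28,"y":9.5,"z":0,"rx":0,"ry":0,"rz":0,"hand":85},{"x":-28,"y":9.5,"z":0,"rx":0,"ry":0,"rz":0,"hand":85},{"x":-28,"y":9.5,"z":0,"rx":0,"ry":0,"rz":0,"hand":85},{"x":0,"y":0,"z":0,"rx":0,"ry":0,"rz":0,"hand":85},{"x":0,"y":0,"z":0,"rx":0,"ry":0,"rz":0,"hand":85}]'
python3 - <<'E'
from h import *
import pickle
s=sense();c=get_calibration("wrist");im=grab_frame("wrist")[:,:,::-1];cv2.imwrite("pics/wb.png",im);pickle.dump((s,c),open("wb.pkl","wb"));print(s["eef_pos"])
E
python3 -m creep '[{"x":-22,"y":-31,"z":0,"rx":0,"ry":0,"rz":0,"hand":85},{"x":-22,"y":-31,"z":0,"rx":0,"ry":0,"rz":0,"hand":85},{"x":-22,"y":-31,"z":0,"rx":0,"ry":0,"rz":0,"hand":85},{"x":-22,"y":-31,"z":0,"rx":0,"ry":0,"rz":0,"hand":85},{"x":-22,"y":-31,"z":0,"rx":0,"ry":0,"rz":0,"hand":85},{"x":-22,"y":-31,"z":20,"rx":0,"ry":0,"rz":0,"hand":85},{"x":-22,"y":-31,"z":20,"rx":0,"ry":0,"rz":0,"hand":85},{"x":-22,"y":-31,"z":20,"rx":0,"ry":0,"rz":0,"hand":85},{"x":-22,"y":-31,"z":20,"rx":0,"ry":0,"rz":0,"hand":85},{"x":-22,"y":-31,"z":20,"rx":0,"ry":0,"rz":0,"hand":85},{"x":0,"y":0,"z":0,"rx":0,"ry":0,"rz":0,"hand":85},{"x":0,"y":0,"z":0,"rx":0,"ry":0,"rz":0,"hand":85}]'
python3 - <<'E'
from h import *
import pickle
s=sense();c=get_calibration("wrist");im=grab_frame("wrist")[:,:,::-1];cv2.imwrite("pics/wa.png",im);pickle.dump((s,c),open("wa.pkl","wb"));print(s["eef_pos"])
t=grab_frame("top")[:,:,::-1];cv2.imwrite("pics/t2.png",t)
cv2.imwrite("pics/v3.png",cv2.resize(np.vstack([np.hstack([cv2.imread("pics/wb.png"),im])]),(800,300)))
E
```

```text
clock: 5.68
eef_pos: [595.5, 183.8, 343.4]
tcp_rot: [-3.141, -0.001, 2.8]
contact_force: [-0.5, -0.4, -0.1]
opening: 0.997
grasp_force: 0.0
[595.49947745 183.7808506  343.40494689]
clock: 7.22
eef_pos: [699.1, -181.3, 244.3]
tcp_rot: [3.141, 0.0, 2.8]
contact_force: [0.0, 0.2, 0.2]
opening: 0.994
grasp_force: 0.0
[ 699.13004086 -181.34670016  244.33440759]
```

View pics/v3.png

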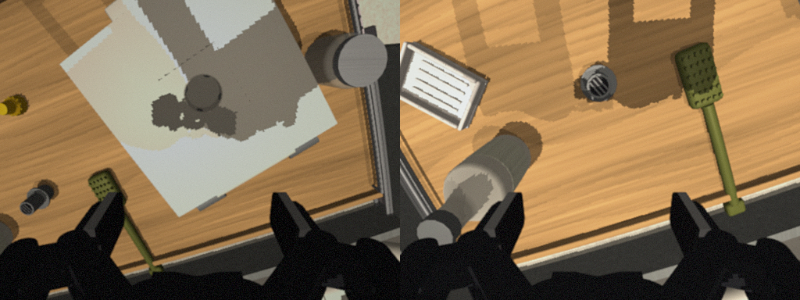

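Left shows the bore at wrist pixel about (259,119). Right shows bushing A with its slotted top at about (254,107). I'll enlarge both to get precise centres.

Run:
```python
import cv2,numpy as np
b=cv2.imread("pics/wb.png")[83:153,224:294];a=cv2.imread("pics/wa.png")[75:145,215:285]
b=cv2.convertScaleAbs(b,alpha=1.5)
a=cv2.convertScaleAbs(a,alpha=1.6)
o=np.hstack([cv2.resize(x,(400,400),interpolation=cv2.INTER_CUBIC) for x in(b,a)])
for k in range(0,800,57*1): cv2.line(o,(k,0),(k,5),(0,0,255),1)
cv2.imwrite("pics/v4.png",o)
```

```text
(no output)
```

View pics/v4.png

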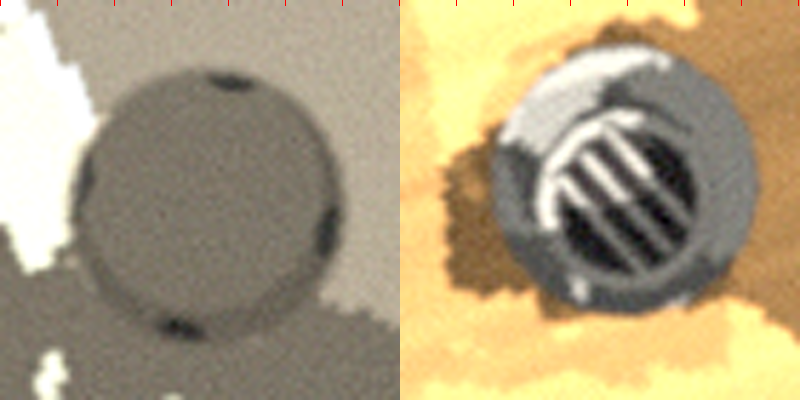

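Run:
```python
from h import *
import pickle
sb,cb=pickle.load(open("wb.pkl","rb"));sa,ca=pickle.load(open("wa.pkl","rb"))
print("bore",atz(cb,(260.4,118.5),227));A=atz(ca,(254.4,106.2),61);A2=atz(ca,(254.7,109.8),97);print("bush",A,A2)
print("top cam bore z", [proj(ct,atz(cb,(260.4,118.5),227))])
yw=2.8;M=np.array([[np.cos(yw),np.sin(yw)],[np.sin(yw),-np.cos(yw)]]) # columns tool x,y
D=(A+A2)[:2]/2-sense()["eef_pos"][:2];print("tool delta",M.T@D)
```

```text
bore [550.37451037 207.48390422 227.        ]
bush [ 648.4318988  -159.93404011   61.        ] [ 648.87249256 -160.09953304   97.        ]
top cam bore z [array([[199.52193975, 185.78231618]])]
tool delta [54.95463969  2.56504529]
```

Run:
```python
import rig;print([n for n in dir(rig) if n[0]!='_']);print(getattr(rig,"grip_depth",None));print({k:v for k,v in vars(rig).items() if isinstance(v,(int,float,dict))and k[0]!='_'})
```

```text
['MotionError', 'get_calibration', 'grab_frame', 'grip_depth', 'sense', 'sign_off']
18.700000000000003
{'grip_depth': 18.700000000000003}
```

```bash
python3 -m creep '[{"x":27.5,"y":1.3,"z":0,"rx":0,"ry":0,"rz":0,"hand":85},{"x":27.5,"y":1.3,"z":0,"rx":0,"ry":0,"rz":0,"hand":85},{"x":0,"y":0,"z":40,"rx":0,"ry":0,"rz":0,"hand":85},{"x":0,"y":0,"z":40,"rx":0,"ry":0,"rz":0,"hand":85},{"x":0,"y":0,"z":30,"rx":0,"ry":0,"rz":0,"hand":85},{"x":0,"y":0,"z":10,"rx":0,"ry":0,"rz":0,"hand":85},{"x":0,"y":0,"z":0,"rx":0,"ry":0,"rz":0,"hand":85}]'
```

```text
clock: 8.2
eef_pos: [648.7, -160.6, 124.3]
tcp_rot: [3.142, 0.0, 2.801]
contact_force: [0.9, -0.3, 0.2]
opening: 1.001
grasp_force: 0.0
```

Centred. I'll descend and close slowly on the neck.

```bash
python3 -m creep '[{"x":0,"y":0,"z":30,"rx":0,"ry":0,"rz":0,"hand":85},{"x":0,"y":0,"z":20,"rx":0,"ry":0,"rz":0,"hand":85},{"x":0,"y":0,"z":10,"rx":0,"ry":0,"rz":0,"hand":60},{"x":0,"y":0,"z":0,"rx":0,"ry":0,"rz":0,"hand":45},{"x":0,"y":0,"z":0,"rx":0,"ry":0,"rz":0,"hand":35},{"x":0,"y":0,"z":0,"rx":0,"ry":0,"rz":0,"hand":28},{"x":0,"y":0,"z":0,"rx":0,"ry":0,"rz":0,"hand":20},{"x":0,"y":0,"z":0,"rx":0,"ry":0,"rz":0,"hand":20}]' 30; python3 -m creep '[{"x":0,"y":0,"z":0,"rx":0,"ry":0,"rz":0,"hand":15},{"x":0,"y":0,"z":0,"rx":0,"ry":0,"rz":0,"hand":15},{"x":0,"y":0,"z":0,"rx":0,"ry":0,"rz":0,"hand":15}]' 90
```

```text
clock: 9.2
eef_pos: [649.2, -161.3, 64.7]
tcp_rot: [3.142, 0.002, 2.8]
contact_force: [-0.2, 0.3, 6.4]
opening: 0.318
grasp_force: 29.7
clock: 9.57
eef_pos: [649.3, -161.4, 65.0]
tcp_rot: [3.141, 0.002, 2.8]
contact_force: [-0.1, -0.3, 6.9]
opening: 0.308
grasp_force: 88.0
```

```bash
python3 -m creep '[{"x":0,"y":0,"z":-20,"rx":0,"ry":0,"rz":0,"hand":15},{"x":0,"y":0,"z":-45,"rx":0,"ry":0,"rz":0,"hand":15},{"x":0,"y":0,"z":-50,"rx":0,"ry":0,"rz":0,"hand":15},{"x":0,"y":0,"z":-50,"rx":0,"ry":0,"rz":0,"hand":15},{"x":0,"y":0,"z":-50,"rx":0,"ry":0,"rz":0,"hand":15},{"x":0,"y":0,"z":-40,"rx":0,"ry":0,"rz":0,"hand":15},{"x":22,"y":31,"z":0,"rx":0,"ry":0,"rz":0,"hand":15},{"x":22,"y":31,"z":0,"rx":0,"ry":0,"rz":0,"hand":15},{"x":22,"y":31,"z":0,"rx":0,"ry":0,"rz":0,"hand":15},{"x":22,"y":31,"z":0,"rx":0,"ry":0,"rz":0,"hand":15},{"x":22,"y":31,"z":0,"rx":0,"ry":0,"rz":0,"hand":15},{"x":22,"y":31,"z":0,"rx":0,"ry":0,"rz":0,"hand":15},{"x":22,"y":31,"z":0,"rx":0,"ry":0,"rz":0,"hand":15},{"x":22,"y":31,"z":0,"rx":0,"ry":0,"rz":0,"hand":15},{"x":20,"y":31,"z":0,"rx":0,"ry":0,"rz":0,"hand":15},{"x":20,"y":35,"z":0,"rx":0,"ry":0,"rz":0,"hand":15},{"x":0,"y":0,"z":0,"rx":0,"ry":0,"rz":0,"hand":15}]'
python3 - <<'E'
from h import *
import pickle
s=sense();c=get_calibration("wrist");im=grab_frame("wrist")[:,:,::-1];cv2.imwrite("pics/wc.png",im);pickle.dump((s,c),open("wc.pkl","wb"));print(s["eef_pos"])
sd=grab_frame("side")[:,:,::-1]; cv2.imwrite("pics/sc.png",sd)
o=cv2.resize(im[150:350,152:352],(400,400),interpolation=cv2.INTER_CUBIC)
# where axis points would project if bush axis were at TCP xy
e=s["eef_pos"]
for dz in(-9,-35): print(dz,proj(c,e+[0,0,dz]))
print("bore",proj(c,[550.4,207.5,227]))
cv2.imwrite("pics/v5.png",np.hstack([o,cv2.resize(sd[70:150,220:300],(400,400),interpolation=cv2.INTER_CUBIC)]))
E
```

```text
clock: 11.7
eef_pos: [549.4, 209.3, 319.7]
tcp_rot: [3.141, 0.0, 2.803]
contact_force: [-0.1, 0.5, -0.5]
opening: 0.301
grasp_force: 88.6
[549.42383288 209.32154678 319.74907315]
-9 [[250.5647387  240.92037175]]
-35 [[250.70483183 220.41977239]]
bore [[249.07774525 191.33173478]]
```

View pics/v5.png

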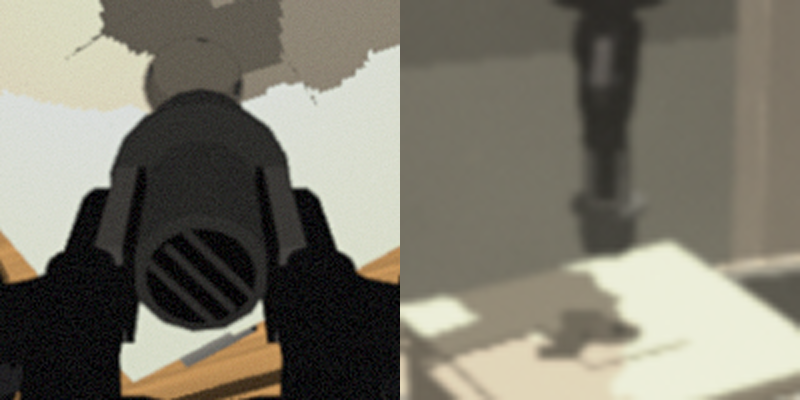

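The bushing is upright in the grip, with its top at (252,289) and its axis about 1.7 px right of the prediction. The bore is behind it at (249,192). I'll work out the correction relative to the same camera.

Run:
```python
from h import *
import pickle
s,c=pickle.load(open("wc.pkl","rb"));e=s["eef_pos"]
P=atz(c,(252.5,289),e[2]+32);yw=2.8;M=np.array([[np.cos(yw),np.sin(yw)],[np.sin(yw),-np.cos(yw)]])
print("bush rel TCP in tool (cam)",M.T@(P-e)[:2])
for t in((551.1,206.1),): print("move tool",M.T@(np.array(t)-sense()["eef_pos"][:2]),sense()["eef_pos"])
```

```text
bush rel TCP in tool (cam) [-0.10663611  0.89652141]
move tool [-1.37411702 -0.58204001] [550.00025275 207.10872402 319.4493037 ]
```

```bash
python3 -m creep '[{"x":-0.8,"y":-0.6,"z":15,"rx":0,"ry":0,"rz":0,"hand":15},{"x":0,"y":0,"z":20,"rx":0,"ry":0,"rz":0,"hand":15},{"x":0,"y":0,"z":15,"rx":0,"ry":0,"rz":0,"hand":15},{"x":0,"y":0,"z":0,"rx":0,"ry":0,"rz":0,"hand":15},{"x":0,"y":0,"z":0,"rx":0,"ry":0,"rz":0,"hand":15}]';python3 -m creep '[{"x":0,"y":0,"z":3,"rx":0,"ry":0,"rz":0,"hand":15},{"x":0,"y":0,"z":3,"rx":0,"ry":0,"rz":0,"hand":15},{"x":0,"y":0,"z":2,"rx":0,"ry":0,"rz":0,"hand":15}]';python3 -m creep '[{"x":0,"y":0,"z":2,"rx":0,"ry":0,"rz":0,"hand":15},{"x":0,"y":0,"z":2,"rx":0,"ry":0,"rz":0,"hand":15}]'
```

```text
clock: 12.42
eef_pos: [551.2, 206.1, 269.1]
tcp_rot: [3.141, 0.0, 2.799]
contact_force: [-0.5, 0.5, -1.0]
opening: 0.304
grasp_force: 88.6
clock: 12.8
eef_pos: [550.8, 206.4, 260.7]
tcp_rot: [3.142, 0.0, 2.8]
contact_force: [0.3, -0.1, -0.0]
opening: 0.305
grasp_force: 88.6
clock: 13.05
eef_pos: [550.9, 206.3, 256.7]
tcp_rot: [-3.142, 0.0, 2.8]
contact_force: [0.0, -1.0, -0.3]
opening: 0.302
grasp_force: 88.6
```

Entering the mouth freely, at about 5 mm depth with no force. I'll continue through the ribs.

```bash
R1='';python3 -m creep '[{"x":0,"y":0,"z":1.5,"rx":0,"ry":0,"rz":0,"hand":15},{"x":0,"y":0,"z":1.5,"rx":0,"ry":0,"rz":0,"hand":15}]'|sed -n 1,4p;python3 -m creep '[{"x":0,"y":0,"z":1.5,"rx":0,"ry":0,"rz":0,"hand":15},{"x":0,"y":0,"z":1.5,"rx":0,"ry":0,"rz":0,"hand":15}]'|sed -n 1,4p;python3 -m creep '[{"x":0,"y":0,"z":1.5,"rx":0,"ry":0,"rz":0,"hand":15},{"x":0,"y":0,"z":1.5,"rx":0,"ry":0,"rz":0,"hand":15}]'|sed -n 1,4p
```

```text
clock: 13.3
eef_pos: [551.1, 206.1, 254.0]
tcp_rot: [-3.141, 0.001, 2.8]
contact_force: [0.6, -2.3, 3.6]
clock: 13.55
eef_pos: [551.2, 206.2, 251.5]
tcp_rot: [3.141, 0.001, 2.8]
contact_force: [-1.1, -1.9, 8.5]
clock: 13.8
eef_pos: [551.2, 206.4, 248.7]
tcp_rot: [3.141, 0.001, 2.8]
contact_force: [-0.4, -2.8, 9.2]
```

```bash
python3 -m creep '[{"x":0,"y":0,"z":1.5,"rx":0,"ry":0,"rz":0,"hand":15},{"x":0,"y":0,"z":1.5,"rx":0,"ry":0,"rz":0,"hand":15}]'|sed -n 1,4p;python3 -m creep '[{"x":0,"y":0,"z":1.5,"rx":0,"ry":0,"rz":0,"hand":15},{"x":0,"y":0,"z":1.5,"rx":0,"ry":0,"rz":0,"hand":15}]'|sed -n 1,4p;python3 -m creep '[{"x":0,"y":0,"z":1.5,"rx":0,"ry":0,"rz":0,"hand":15},{"x":0,"y":0,"z":1.5,"rx":0,"ry":0,"rz":0,"hand":15}]'|sed -n 1,4p
```

```text
clock: 14.05
eef_pos: [551.4, 206.4, 246.1]
tcp_rot: [3.141, 0.002, 2.8]
contact_force: [-1.0, -4.0, 12.4]
clock: 14.3
eef_pos: [551.5, 206.4, 243.5]
tcp_rot: [3.14, 0.002, 2.8]
contact_force: [-1.0, -2.7, 10.5]
clock: 14.55
eef_pos: [551.4, 206.4, 240.0]
tcp_rot: [3.141, 0.001, 2.8]
contact_force: [-0.4, -2.8, 6.1]
```

Past the ribs and sliding at 6 N. I'll take small steps to the bottom.

```bash
python3 -m creep '[{"x":0,"y":0,"z":1,"rx":0,"ry":0,"rz":0,"hand":15},{"x":0,"y":0,"z":1,"rx":0,"ry":0,"rz":0,"hand":15}]'|sed -n 1,4p;python3 -m creep '[{"x":0,"y":0,"z":0.8,"rx":0,"ry":0,"rz":0,"hand":15}]'|sed -n 1,4p;python3 -m creep '[{"x":0,"y":0,"z":0.7,"rx":0,"ry":0,"rz":0,"hand":15}]'|sed -n 1,4p
```

```text
clock: 14.8
eef_pos: [551.1, 206.4, 237.1]
tcp_rot: [3.141, 0.001, 2.8]
contact_force: [-0.1, -1.1, 1.4]
clock: 14.92
eef_pos: [551.0, 206.4, 236.4]
tcp_rot: [3.141, 0.0, 2.8]
contact_force: [-1.8, -2.8, 9.6]
clock: 15.05
eef_pos: [551.1, 206.4, 236.3]
tcp_rot: [3.141, 0.001, 2.8]
contact_force: [-3.8, -3.5, 15.6]
```

The shoulder has landed at z=236.3, close to the expected 236. I'll raise the push to 25 N.

```bash
python3 -m creep '[{"x":0,"y":0,"z":0.6,"rx":0,"ry":0,"rz":0,"hand":15}]'|sed -n 1,4p;python3 -m creep '[{"x":0,"y":0,"z":0.4,"rx":0,"ry":0,"rz":0,"hand":15}]'|sed -n 1,4p;python3 -m creep '[{"x":0,"y":0,"z":0,"rx":0,"ry":0,"rz":0,"hand":15},{"x":0,"y":0,"z":0,"rx":0,"ry":0,"rz":0,"hand":15}]'|sed -n 1,4p
```

```text
clock: 15.18
eef_pos: [551.1, 206.4, 236.3]
tcp_rot: [3.141, 0.001, 2.8]
contact_force: [-5.9, -4.3, 19.2]
clock: 15.3
eef_pos: [551.1, 206.4, 236.3]
tcp_rot: [3.141, 0.001, 2.8]
contact_force: [-5.7, -4.4, 20.8]
clock: 15.55
eef_pos: [551.1, 206.4, 236.3]
tcp_rot: [3.141, 0.001, 2.8]
contact_force: [-4.8, -4.9, 18.8]
```

```bash
python3 -m creep '[{"x":0,"y":0,"z":0.6,"rx":0,"ry":0,"rz":0,"hand":15}]'|sed -n 2,4p;python3 -m creep '[{"x":0,"y":0,"z":0.3,"rx":0,"ry":0,"rz":0,"hand":15},{"x":0,"y":0,"z":0,"rx":0,"ry":0,"rz":0,"hand":15}]'|sed -n 2,4p
```

```text
eef_pos: [551.1, 206.4, 236.2]
tcp_rot: [3.141, 0.001, 2.8]
contact_force: [-7.2, -5.1, 27.1]
eef_pos: [551.1, 206.4, 236.2]
tcp_rot: [3.14, 0.001, 2.8]
contact_force: [-7.9, -4.1, 25.8]
```

Bottomed at a steady 26 N. I'll ease off, release, lift and check.

```bash
python3 -m creep '[{"x":0,"y":0,"z":-1,"rx":0,"ry":0,"rz":0,"hand":15},{"x":0,"y":0,"z":-0.8,"rx":0,"ry":0,"rz":0,"hand":28},{"x":0,"y":0,"z":0,"rx":0,"ry":0,"rz":0,"hand":45},{"x":0,"y":0,"z":0,"rx":0,"ry":0,"rz":0,"hand":70},{"x":0,"y":0,"z":0,"rx":0,"ry":0,"rz":0,"hand":70},{"x":0,"y":0,"z":-10,"rx":0,"ry":0,"rz":0,"hand":70},{"x":0,"y":0,"z":-30,"rx":0,"ry":0,"rz":0,"hand":70},{"x":0,"y":0,"z":-50,"rx":0,"ry":0,"rz":0,"hand":70},{"x":-30,"y":0,"z":-40,"rx":0,"ry":0,"rz":0,"hand":70},{"x":-30,"y":0,"z":0,"rx":0,"ry":0,"rz":0,"hand":70},{"x":0,"y":0,"z":0,"rx":0,"ry":0,"rz":0,"hand":70},{"x":0,"y":0,"z":0,"rx":0,"ry":0,"rz":0,"hand":70}]'
python3 - <<'E'
from h import *
c=get_calibration("wrist");im=grab_frame("wrist")[:,:,::-1]
sd=grab_frame("side")[:,:,::-1]
u=proj(c,[550.4,207.5,227])[0].astype(int);print(u, proj(cs,[551,206.4,232]))
y,x=max(u[1]-60,0),u[0]-60
cv2.imwrite("pics/v6.png",np.hstack([cv2.convertScaleAbs(cv2.resize(im[y:y+120,x:x+120],(400,400),interpolation=cv2.INTER_CUBIC),alpha=1.4),cv2.resize(sd[90:170,220:300],(400,400),interpolation=cv2.INTER_CUBIC)]))
E
```

```text
clock: 17.42
eef_pos: [606.6, 186.2, 364.9]
tcp_rot: [-3.141, -0.001, 2.8]
contact_force: [-0.8, 0.4, -0.5]
opening: 0.819
grasp_force: 0.0
[252 104] [[261.83610874 135.24307254]]
```

View pics/v6.png

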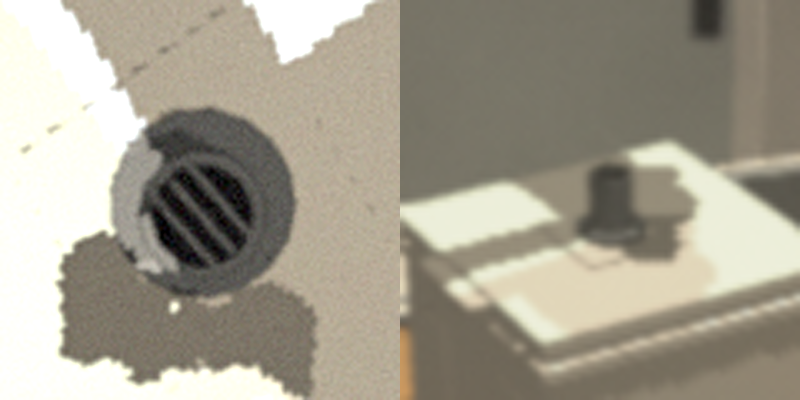

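The shoulder sits flush on the boss all round, the lid is level, and the gripper is clear. I'll hand it in.

```bash
python3 -c "
from rig import *
print(sign_off())"
```

```text
the job is handed in; nothing more can be done
None
```

I swung the lid shut, pressed the smallest bushing into the vent bore until its shoulder bottomed at about 26 N (27 N peak), then released it and handed the job in at about 17.5 s; the final pictures show it flush with the lid level, but the hand-in returned no verdict.

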